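# Bring the tall filter forward and unscrew it

### The job

Turn the filter turret, which has an upright handle post, until the tall filter stands at the fixed pointer on the front of the turret's base. Then unscrew the tall filter about a quarter turn, anticlockwise seen from above, so that it is loose but still stands in its socket at the pointer.

Things in the scene. Friction and masses are not known exactly. Their poses are not given: they have to be found in the camera images.
- turret (a joint): Turn of the aluminium disc (230 mm across, 12 thick, top 66 mm above the table) about its upright axis, midway between handle_top and filter_top. 0 = tall filter at the pointer; grows anticlockwise from above. Starts at 0.6 to 2.0, so turn it clockwise by the reading. Range -0.6 to 2.6; 0.25 N m of friction (3 N at the post) holds it anywhere, no clicks.
- handle_top (a point): Centre of the top of the turret's handle: a plain round upright steel post, 18 mm in diameter, 70 mm tall, its top 136 mm above the table. Fixed to the disc 85 mm from the axis, opposite the tall filter. Two short steel filters (46 mm wide, tops 122 mm above the table, screwed tight) stand on the same 85 mm circle, 60 degrees either side of it. Grip its upper 45 mm.
- filter (a joint): How far the tall filter is unscrewed relative to the disc: 0 = screwed home (start), growing anticlockwise seen from above; 1.57 = a quarter turn; it stops at 1.7. It turns against 0.06 N m of friction, rises 3 mm per radian, stays where it is left and cannot be pulled out.
- filter_top (a point): Centre of the top of the tall filter: a slender upright steel cartridge, 88 mm tall, its top 164 mm above the table when screwed home (the two others are much shorter). Its round knurled head is 36 mm in diameter and 32 mm high, the waist below 30 mm; a dark line across the top shows its turn. It stands on the disc 85 mm from the axis.
- pointer_tip (a point): Tip of the fixed pointer: a steel tongue 66 mm above the table, on a grey upright 26 mm wide on the robot's side of the turret's grey base. It points at the turret's axis, 122 mm from it, just outside the disc's rim. The tall filter is at the pointer when it stands on the line from the tip to the axis, 37 mm in from the tip.

How it is judged:
By the outcome, as a careful person would: the job done as asked, in the order asked, and still so for the second after the job is handed in, with the robot touching nothing.
It also fails if it takes over 43 s, if anything falls off the work surface, if the arm or the gripper's body presses on something with over 40 N, if the wrist force passes 120 N, or if a joint passes its speed limit or range.

### The arm

A 7-joint arm with a two-finger parallel gripper is mounted at the origin on the work surface. World frame = base frame: x ahead of the robot, y to its left, z up, the work surface at z = 0. Lengths are in m, angles in rad, forces in N, time in s.
With the tool pointing down it reaches from about 0.4 to 0.925 m from the base axis. Payload 4.1 kg.
Tool frame: the origin (TCP) lies between the finger pads; the fingertips stand 14 mm ahead of it and the grasp point (between the pads) lies 5 mm behind it; z points along the fingers, y is the line along which they close (so a half turn about z gives the same grasp; the last joint's range is limited). The gripper opens to 85 mm and grips with 20 to 120 N. Pads are 22 mm wide; open, the fingers measure 114 mm over their backs; the gripper's body (76 mm by 85 mm) begins 54 mm behind the grasp point. The pads swing forward as they close: fully open they stand 13 mm farther back than shut.
Start: joints at [1.006, 0.398, 0.045, 1.537, -0.019, 1.207, -0.051], TCP at [0.292, -0.581, 0.245] pointing down, gripper open.
Joint ranges: [-2.82, 2.82], [-0.49, 2.23], [-1.37, 1.46], [0, 2.46], [-1.36, 4.5], [0.23, 2], [-2.94, 2.94]. Speed limits (rad/s): [2.57, 2.57, 3.14, 3.14, 3.14, 3.14, 3.14].

### API

Orientations are given as a unit quaternion [w, x, y, z].
In Python, from rig import sensors, vision, manip gives the robot as it stands.
- The arm moves only by the tool send_rows, never from a script. Its argument "targets" is a list that holds one entry, the list of rows, each a list of 6 numbers: the shift along the tool's x, y, z in m, then the turn, a rotation vector about the tool's x, y, z in degrees. In form: [[[dx, dy, dz, ax, ay, az], ...]]. A call has 1 to 12 rows; each row shifts and turns the commanded pose from where the row before left it, along the tool's axes as they then stand; what a row does not reach is not made up. A row lasts 1/12 s, in which the tool goes at most 41.7 mm and 7.16 degrees, less where a joint would pass 70% of its speed; a pose out of reach is approached as far as the arm can. A call is refused whole if a number of a shift passes 0.0417 or a number of a turn 7.16, either way. A call with a gripper value outside its range is refused whole. "grip" is the closure, from -1 (fully open) to 1 (shut), set as the call begins (left out, the last holds). The fingers move at their own pace and stop on an object; "grip_force" is the grip in N (left out, the last holds). Time passes only in rows, so rows that do not move let the fingers close. It gives the time, the measured TCP pose, the force, the opening and the grip force at its end, in the units of the state.
- sensors.sense(): the state, without advancing time (a new reading comes with each control period).
- vision.read_camera(name): name is "side" or "top"; returns (picture, depth): 420x560x3 uint8, red, green, blue; 420x560 float32, m along the optical axis (not along the pixel's ray), 0 where there is no reading.
- vision.camera_params(name): a dict with "fx", "fy", "cx", "cy" (pixels), "k1" (the pictures are not rectified: a ray, as slopes to the right and down, at radius r is drawn at 1 + k1 r^2 times it, then the intrinsics apply), "R" (3x3) and "t" (3): a world point X has camera coordinates R X + t. Camera axes: x right, y down, z forward; pixel columns grow to the right and rows downward; lengths in m; the calibration is good to about 2 mm. A picture is of the moment at which its call begins. camera_params takes no time and is no camera call.
- manip.job_done(): hands the job in; it is judged then, once.
The state is a dict: "time_s": time; "q": joint angles; "qvel": joint speeds; "joint_torque": joint torques, N m; "eef_pos": TCP position; "tcp_rot": TCP orientation; "force": force on the tool from outside, world axes, zero at the start; "torque": the same for the moment, N m; "width": finger opening in m; "grasp_force": force on a finger pad.
Only numpy, scipy, OpenCV 4.12 (cv2) and the standard library are available. Lean on these libraries where they do the work, as an engineer would, in place of code of your own. Each camera call takes 0.05 s, during which the arm holds its last target. There are 200 camera calls.

## Working session

There is one attempt and no reset: what is moved stays moved. The work goes in short steps, Python scripts to look and compute and a tool call to move; the robot and the scene stay as the last step left them, time stands still between calls to the robot, and variables do not carry over. Pictures are saved under pics/ and viewed, at most 10 in all, crops included, and the job is handed in when it is done.

Besides the shell and the picture viewer there is one more tool, called after "Emit:" by a JSON object that holds its "op" and its "data". send_rows: Moves the arm, as the interface text tells. Its arguments: {"type":"object","properties":{"targets":{"type":"array"},"grip":{"type":"number"},"grip_force":{"type":"number"}},"required":["targets"]}

```bash
ls; mkdir -p pics; python3 - <<'E'
from rig import sensors, vision
import cv2, numpy as np
for n in ("top","side"):
    p,d=vision.read_camera(n); cv2.imwrite(f"pics/{n}0.png",p[:,:,::-1]); np.savez(f"{n}0.npz",p=p,d=d)
    c=vision.camera_params(n); print(n,c, -np.array(c["R"]).T@np.array(c["t"]))
s=sensors.sense(); print(s)
E
```

```text
pics
top {'fx': 528.291973919067, 'fy': 528.291973919067, 'cx': 283.9223483956851, 'cy': 213.89181076692014, 'k1': -0.02885136188221093, 'R': array([[-0.02079053, -0.99975181,  0.00800478],
       [-0.99773921,  0.02023556, -0.06408586],
       [ 0.06390797, -0.00931906, -0.99791228]]), 't': array([0.04302084, 0.58354464, 0.79343828])} [0.53241276 0.0385959  0.82883439]
side {'fx': 384.2518388510879, 'fy': 384.2518388510879, 'cx': 276.6487076746692, 'cy': 206.1992079992126, 'k1': -0.08553263142927357, 'R': array([[ 0.69189961, -0.72180634,  0.01644818],
       [-0.46863933, -0.46631919, -0.75028235],
       [ 0.54922866,  0.5114118 , -0.6609129 ]]), 't': array([-0.34544621,  0.37269004,  0.426957  ])} [ 0.17917428 -0.29390359  0.5674861 ]
{'time_s': 0.1, 'q': array([ 1.00600846,  0.39913742,  0.0450503 ,  1.53772436, -0.01870859,
        1.20690246, -0.05067635]), 'qvel': array([-0.00036748, -0.00122246, -0.00043703, -0.00180442,  0.0003284 ,
        0.00051713,  0.00019034]), 'joint_torque': array([ 4.07216998e-03, -4.76263905e+01,  1.37100153e+00, -2.54952157e+01,
        1.21431198e-02,  5.03328614e-03,  2.98251723e-05]), 'eef_pos': array([ 0.2917133 , -0.58026981,  0.24436826]), 'tcp_rot': array([-8.35518948e-04,  9.72988318e-01,  2.30852698e-01, -2.59627441e-04]), 'force': array([0.10620878, 0.35219856, 0.4401349 ]), 'torque': array([-0.02513857,  0.02961745,  0.02388349]), 'grasp_force': 0.0, 'width': 0.08580472148257341}
```

View pics/top0.png

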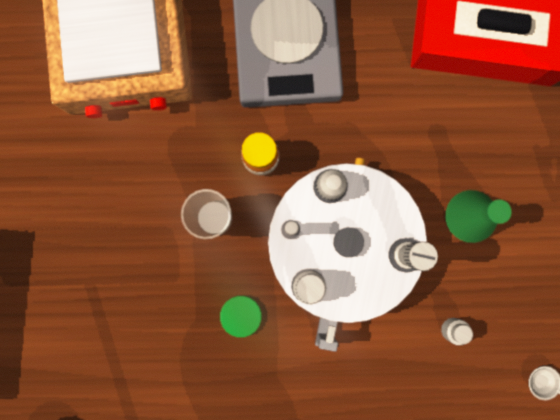

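View pics/side0.png

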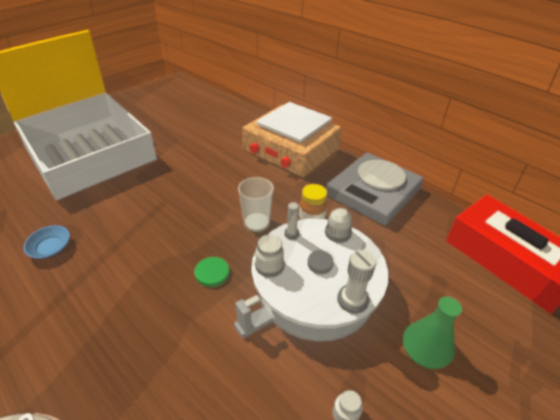

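The top view shows the white disc around (348,243), the post top at (290,229), the tall filter's head at (423,256) with its line, short filters at (331,184) and (309,287), and the pointer at about (329,333). The side view agrees.

```bash
cat > h.py <<'E'
import numpy as np, cv2
from rig import vision
def ray(n,uv):
    c=vision.camera_params(n); K=np.array([[c["fx"],0,c["cx"]],[0,c["fy"],c["cy"]],[0,0,1]])
    x=np.array([(uv[0]-c["cx"])/c["fx"],(uv[1]-c["cy"])/c["fy"]]); y=x.copy()
    for _ in range(20): y=x/(1+c["k1"]*(y@y))
    R=np.array(c["R"]); return -R.T@np.array(c["t"]), R.T@np.r_[y,1]
def onz(n,uv,z):
    o,d=ray(n,uv); return o+d*(z-o[2])/d[2]
def pix(n,X):
    c=vision.camera_params(n); p=np.array(c["R"])@X+np.array(c["t"]); s=p[:2]/p[2]; s=s*(1+c["k1"]*(s@s))
    return s*c["fx"]+[c["cx"],c["cy"]]
E
python3 - <<'E'
from h import *
a=np.load("top0.npz"); p,d=a["p"],a["d"]
m=((p.min(2)>150)).astype(np.uint8); m[:140]=0;m[330:]=0;m[:,:240]=0;m[:,450:]=0
m=cv2.morphologyEx(m,cv2.MORPH_OPEN,np.ones((5,5)))
cs,_=cv2.findContours(m,cv2.RETR_EXTERNAL,cv2.CHAIN_APPROX_NONE); c=max(cs,key=cv2.contourArea)
P=np.array([onz("top",q[0],.066)[:2] for q in c]); 
# circle fit, robust
w=np.ones(len(P),bool)
for _ in range(6):
    A=np.c_[2*P,np.ones(len(P))]; s=np.linalg.lstsq(A[w],(P**2).sum(1)[w],rcond=None)[0]; r=np.sqrt(s[2]+s[:2]@s[:2]); e=np.hypot(*(P-s[:2]).T)-r; w=abs(e)<max(.0015,1.5*np.median(abs(e)))
print("disc",s[:2],r,w.mean())
for nm,uv,z in [("handle",(290.5,229),.136),("filter",(424,256),.164),("s1",(331,183),.122),("s2",(310,286),.122),("ptr",(331,322),.066)]:
    X=onz("top",uv,z); v=X[:2]-s[:2]; print(nm,X,np.hypot(*v),np.degrees(np.arctan2(v[1],v[0])))
# depth-derived heights near tops
def dep(mask):
    out=[]
    for v,u in zip(*np.nonzero(mask)):
        o,r=ray("top",(u,v)); out.append(o+r*d[v,u])
    return np.array(out)
for nm,(u,v) in dict(handle=(290,229),filter=(424,256)).items():
    mk=np.zeros(d.shape); mk[v-18:v+19,u-18:u+19]=1; Q=dep(mk); h=Q[:,2]; k=h>h.max()-.008; print(nm,"depth",Q[k].mean(0),k.sum(),np.ptp(Q[k],0))
cr=cv2.resize(p[150:360,250:460,::-1],None,fx=2.8,fy=2.8,interpolation=cv2.INTER_CUBIC); cv2.imwrite("pics/crop1.png",cr)
E
```

```text
disc [ 0.53859412 -0.05914743] 0.11364470002002215 0.5712187958883994
handle [0.55675011 0.02391065 0.136     ] 0.0850193180207013 77.66944671009759
filter [ 0.51825123 -0.14299157  0.164     ] 0.08627672408545703 -103.63799215291981
s1 [ 0.61808844 -0.03228516  0.122     ] 0.08391023386818612 18.670845380664975
s2 [ 0.48086396 -0.0006948   0.122     ] 0.08215522471974798 134.64371535698112
ptr [ 0.42488331 -0.03267293  0.066     ] 0.11675207517583604 166.893710015618
handle depth [0.53241276 0.0385959  0.82883439] 6 [0. 0. 0.]Traceback (most recent call last):
  File "<stdin>", line 21, in <module>
  File "<stdin>", line 18, in dep
  File "h.py", line 4, in ray
    c=vision.camera_params(n); K=np.array([[c["fx"],0,c["cx"]],[0,c["fy"],c["cy"]],[0,0,1]])
ValueError: time passes only in moves, steps and waits
```

```bash
cat > h.py <<'E'
import numpy as np, cv2
from rig import vision
C={n:vision.camera_params(n) for n in ("top","side")}
def rays(n,uv):
    c=C[n]; K=np.array([[c["fx"],0,c["cx"]],[0,c["fy"],c["cy"]],[0,0,1]])
    y=cv2.undistortPoints(np.float64(uv).reshape(-1,1,2),K,np.array([c["k1"],0,0,0,0.]))[:,0]
    R=np.array(c["R"]); return -R.T@np.array(c["t"]), np.c_[y,np.ones(len(y))]@R
def onz(n,uv,z):
    o,d=rays(n,uv); return o+d*((z-o[2])/d[:,2])[:,None]
def pix(n,X):
    c=C[n]; p=np.array(c["R"])@X+np.array(c["t"]); s=p[:2]/p[2]; s=s*(1+c["k1"]*(s@s))
    return s*c["fx"]+[c["cx"],c["cy"]]
E
python3 - <<'E'
from h import *
a=np.load("top0.npz"); p=a["p"]; A=np.load("side0.npz")["p"]
c1=cv2.resize(p[150:360,250:450,::-1],None,fx=2.8,fy=2.8,interpolation=cv2.INTER_CUBIC)
cv2.imwrite("pics/crop1.png",c1)
E
```

```text
(no output)
```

View pics/crop1.png

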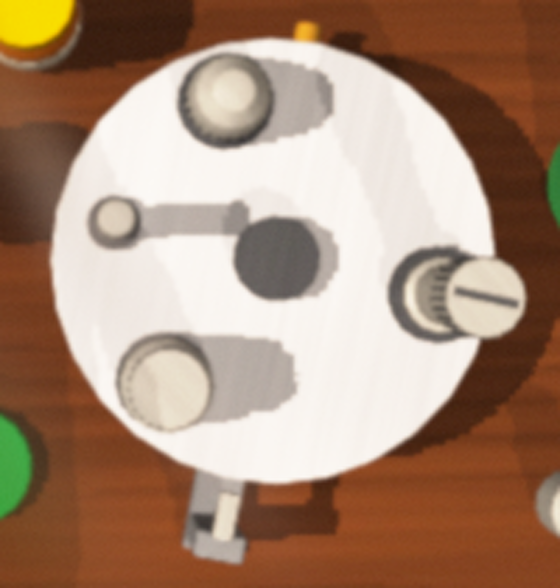

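Tall filter top is at (423.6,256.1) in the full picture, the post top at (291.1,228.6) and the tongue tip at about (332.1,325.7). I start the approach now and refine the points alongside it.

Emit:
{"op": "send_rows", "data": {"targets": [[[0.012, -0.01, 0, 0, 0, 0], [0.025, -0.021, 0, 0, 0, 0], [0.025, -0.021, 0, 0, 0, 0], [0.025, -0.021, 0, 0, 0, 0], [0.025, -0.021, 0, 0, 0, 0], [0.025, -0.021, 0, 0, 0, 0], [0.025, -0.021, 0, 0, 0, 0], [0.025, -0.021, 0, 0, 0, 0], [0.025, -0.021, 0, 0, 0, 0], [0.025, -0.021, 0, 0, 0, 0], [0.025, -0.021, 0, 0, 0, 0], [0.025, -0.021, 0, 0, 0, 0]]], "grip": -0.2, "grip_force": 60}}

```text
time_s: 1.1
eef_pos: [0.4402, -0.2349, 0.245]
tcp_rot: [-0.0, 0.973, 0.231, -0.0]
force: [1.0, 0.8, -0.0]
width: 0.0511
grasp_force: 0.0
```

Emit:
{"op": "send_rows", "data": {"targets": [[[0.025, -0.021, 0, 0, 0, 0], [0.025, -0.021, 0, 0, 0, 0], [0.025, -0.021, 0, 0, 0, 0], [0.025, -0.021, 0, 0, 0, 0], [0.025, -0.021, 0, 0, 0, 0], [0.025, -0.021, 0, 0, 0, 0], [0.025, -0.021, 0, 0, 0, 0], [0.025, -0.02, 0, 0, 0, 0], [0.021, -0.015, 0, 0, 0, 0]]]}}

```text
time_s: 1.85
eef_pos: [0.556, 0.0283, 0.245]
tcp_rot: [-0.0, 0.973, 0.232, -0.0]
force: [0.7, -0.2, 0.0]
width: 0.0511
grasp_force: 0.0
```

Emit:
{"op": "send_rows", "data": {"targets": [[[0, 0, 0, 0, 0, -5], [0, 0, 0, 0, 0, -5], [0, 0, 0, 0, 0, -5], [0, 0, 0, 0, 0, -5], [0, 0, 0, 0, 0, -5], [0, 0, 0, 0, 0, -5], [0, 0, 0, 0, 0, -5], [0, 0, 0, 0, 0, -5], [0, 0, 0, 0, 0, -5], [0, 0, 0, 0, 0, -5], [0, 0, 0, 0, 0, -1], [0, 0, 0, 0, 0, 0]]]}}

```text
time_s: 2.85
eef_pos: [0.5556, 0.0252, 0.2449]
tcp_rot: [-0.0, 0.779, 0.627, -0.0]
force: [-0.0, -0.6, 0.1]
width: 0.0516
grasp_force: 0.0
```

```bash
cat >> h.py <<'E'
from rig import sensors
def state():
    s=sensors.sense(); w,x,y,z=s["tcp_rot"]
    from scipy.spatial.transform import Rotation as Ro
    R=Ro.from_quat([x,y,z,w]).as_matrix(); return s,R
def report(goal=None):
    s,R=state(); print("t",round(s["time_s"],2),"p",s["eef_pos"].round(4),"yaw_y",np.degrees(np.arctan2(R[1,1],R[0,1])).round(2),"tilt",R[:,2].round(4),"F",s["force"].round(1),"w",round(s["width"],4),"gf",round(s["grasp_force"],1),"q",s["q"].round(2))
    if goal is not None: print("tool-frame delta",(R.T@(np.array(goal)-s["eef_pos"])).round(4))
E
python3 - <<'E'
from h import *
H=onz("top",[(291.1,228.6)],.136)[0]; F=onz("top",[(423.6,256.1)],.164)[0]; T=onz("top",[(332.1,325.7)],.066)[0]
c=(H+F)/2; print(H,F,T,c, np.hypot(*(H-F)[:2])/2)
an=lambda v:np.degrees(np.arctan2(v[1],v[0]))
print(an(F-c),an(H-c),an(T-c),np.hypot(*(T-c)[:2]))
print(pix("side",H),pix("side",F),pix("side",T))
report([H[0],H[1],.113])
E
```

```text
[0.55725879 0.02311216 0.136     ] [ 0.51813685 -0.14247991  0.164     ] [ 0.41959994 -0.03411482  0.066     ] [ 0.53769782 -0.05968387  0.15      ] 0.08507534770989617
-103.29266737082351 76.70733262917648 167.78359832489033 0.12083412931480009
[291.71005846 205.44870917] [362.07609948 258.97542796] [257.79158019 297.51173389]
t 2.85 p [0.5556 0.0252 0.2449] yaw_y -12.39 tilt [-7.e-04 -1.e-04 -1.e+00] F [-0.  -0.6  0.1] w 0.0516 gf 0.0 q [ 0.29  0.26 -0.5   1.75  0.13  1.16 -0.46]
tool-frame delta [-0.0017  0.0022  0.1319]
```

Emit:
{"op": "send_rows", "data": {"targets": [[[-0.002, 0.002, 0.01, 0, 0, 0], [0, 0, 0.02, 0, 0, 0], [0, 0, 0.02, 0, 0, 0], [0, 0, 0.02, 0, 0, 0], [0, 0, 0.02, 0, 0, 0], [0, 0, 0.02, 0, 0, 0], [0, 0, 0.012, 0, 0, 0], [0, 0, 0.008, 0, 0, 0], [0, 0, 0.002, 0, 0, 0], [0, 0, 0, 0, 0, 0]]]}}

```text
time_s: 3.68
eef_pos: [0.5574, 0.023, 0.113]
tcp_rot: [-0.0, 0.779, 0.627, -0.0]
force: [1.0, -0.0, -0.9]
width: 0.0511
grasp_force: 0.0
```

Emit:
{"op": "send_rows", "data": {"targets": [[[0, 0, 0, 0, 0, 0], [0, 0, 0, 0, 0, 0], [0, 0, 0, 0, 0, 0], [0, 0, 0, 0, 0, 0], [0, 0, 0, 0, 0, 0], [0, 0, 0, 0, 0, 0], [0, 0, 0, 0, 0, 0], [0, 0, 0, 0, 0, 0]]], "grip": 1, "grip_force": 40}}

```text
time_s: 4.35
eef_pos: [0.5587, 0.023, 0.1146]
tcp_rot: [0.001, 0.779, 0.627, 0.001]
force: [1.1, -1.1, 5.6]
width: 0.017
grasp_force: 39.4
```

```bash
python3 -c "
from h import *
report([.5573,.0231,.113])"
```

```text
t 4.35 p [0.5587 0.023  0.1146] yaw_y -12.31 tilt [ 3.1e-03 -1.0e-04 -1.0e+00] F [ 1.1 -1.1  5.6] w 0.017 gf 39.4 q [ 0.26  0.4  -0.47  1.88  0.23  0.9  -0.53]
tool-frame delta [-0.0002 -0.0014  0.0016]
```

Emit:
{"op": "send_rows", "data": {"targets": [[[-0.0001, 0.003, 0, 0, 0, 2], [-0.0002, 0.0059, 0, 0, 0, 4], [-0.0002, 0.0059, 0, 0, 0, 4], [-0.0002, 0.0059, 0, 0, 0, 4], [-0.0002, 0.0059, 0, 0, 0, 4], [-0.0002, 0.0059, 0, 0, 0, 4], [-0.0002, 0.0059, 0, 0, 0, 4], [-0.0002, 0.0059, 0, 0, 0, 4], [-0.0002, 0.0059, 0, 0, 0, 4], [-0.0002, 0.0059, 0, 0, 0, 4], [-0.0002, 0.0059, 0, 0, 0, 4], [-0.0002, 0.0059, 0, 0, 0, 4]]]}}

```text
time_s: 5.35
eef_pos: [0.6119, -0.0156, 0.1146]
tcp_rot: [0.001, 0.962, 0.272, 0.0]
force: [-2.2, -1.4, 7.4]
width: 0.017
grasp_force: 39.5
```

```bash
python3 -c "
from h import *
report()
s,R=state(); v=s['eef_pos'][:2]-[.5377,-.0597]; print(np.hypot(*v),np.degrees(np.arctan2(v[1],v[0])))"
```

```text
t 5.35 p [ 0.6119 -0.0156  0.1146] yaw_y -58.44 tilt [ 1.e-03 -8.e-04 -1.e+00] F [-2.2 -1.4  7.4] w 0.017 gf 39.5 q [ 0.16  0.47 -0.27  1.76  0.15  0.94 -1.19]
0.08636556906750217 30.739407048489902
```

Emit:
{"op": "send_rows", "data": {"targets": [[[-0.0002, 0.0059, 0, 0, 0, 4], [-0.0002, 0.0059, 0, 0, 0, 4], [-0.0002, 0.0059, 0, 0, 0, 4], [-0.0002, 0.0059, 0, 0, 0, 4], [-0.0002, 0.0059, 0, 0, 0, 4], [-0.0002, 0.0059, 0, 0, 0, 4], [-0.0002, 0.0059, 0, 0, 0, 4], [-0.0002, 0.0059, 0, 0, 0, 4], [-0.0002, 0.0059, 0, 0, 0, 4], [-0.0001, 0.004, 0, 0, 0, 2.7], [0, 0.002, 0, 0, 0, 1.4], [0, 0, 0, 0, 0, 0]]]}}

```text
time_s: 6.35
eef_pos: [0.6233, -0.0731, 0.1146]
tcp_rot: [0.001, 0.997, -0.074, 0.0]
force: [-2.2, -1.4, 6.8]
width: 0.0174
grasp_force: 39.5
```

```bash
python3 -c "
from h import *
report()
s,R=state(); v=s['eef_pos'][:2]-[.5377,-.0597]; print(np.hypot(*v),np.degrees(np.arctan2(v[1],v[0])))
p,d=vision.read_camera('top'); cv2.imwrite('pics/top1.png',p[:,:,::-1])"
```

```text
t 6.35 p [ 0.6233 -0.0731  0.1146] yaw_y -98.48 tilt [ 8.0e-04 -1.4e-03 -1.0e+00] F [-2.2 -1.4  6.8] w 0.0174 gf 39.5 q [ 0.13  0.48 -0.1   1.72  0.06  0.94 -1.72]
0.08666660422087726 -8.892189259570012
```

View pics/top1.png

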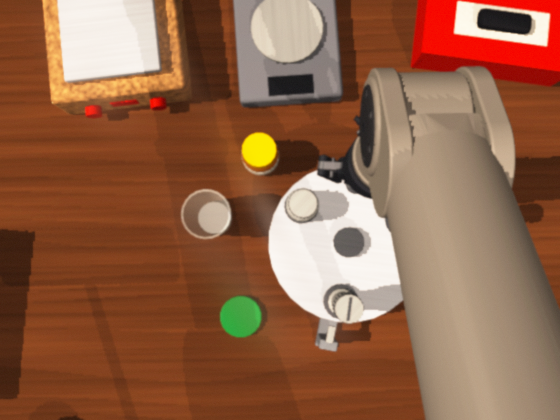

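The filter head is at about (348,308), a little short of the pointer line (tip near (332,326)). I measure it properly.

```bash
cat >> h.py <<'E'
def meas(p,tag,f=(348,308),z=.164):
    x0,y0=int(f[0])-28,int(f[1])-28; cv2.imwrite(f"pics/{tag}.png",cv2.resize(p[y0-20:y0+76,x0-20:x0+76,::-1],None,fx=6,fy=6,interpolation=cv2.INTER_CUBIC))
E
python3 - <<'E'
from h import *
p=cv2.imread("pics/top1.png")[:,:,::-1]; meas(p,"z1")
c=np.array([.5377,-.0597]); an=lambda v:np.degrees(np.arctan2(v[1],v[0]))
F=onz("top",[(348.5,308)],.164)[0]; print(F,np.hypot(*(F[:2]-c)),an(F[:2]-c))
for a in (167.78,): 
    X=c+.085*np.array([np.cos(np.radians(a)),np.sin(np.radians(a))]); print(X,pix("top",np.r_[X,.164]))
E
```

```text
[ 0.45552871 -0.04585173  0.164     ] 0.08333004382074341 170.43387293666672
[ 0.45462592 -0.04170839] [345.21102389 308.80430065]
```

View pics/z1.png

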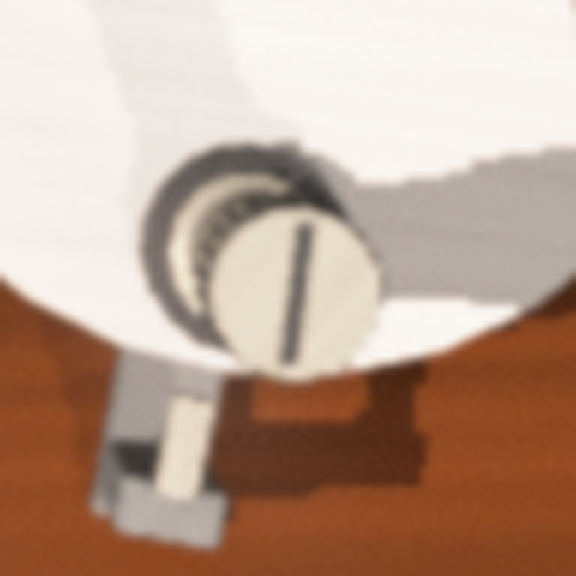

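Emit:
{"op": "send_rows", "data": {"targets": [[[0, 0.0024, 0, 0, 0, 1.6], [0, 0.0024, 0, 0, 0, 1.6], [0, 0, 0, 0, 0, 0], [0, 0, 0, 0, 0, 0]]]}}

```text
time_s: 6.73
eef_pos: [0.6225, -0.0776, 0.1146]
tcp_rot: [0.001, 0.995, -0.101, 0.0]
force: [-2.2, -0.8, 7.4]
width: 0.0174
grasp_force: 39.5
```

```bash
cat >> h.py <<'E'
CX=np.array([.5377,-.0597]); an=lambda v:np.degrees(np.arctan2(v[1],v[0]))
E
python3 - <<'E'
from h import *
report()
s,R=state(); v=s['eef_pos'][:2]-CX; print(np.hypot(*v),an(v))
p,d=vision.read_camera('top'); cv2.imwrite('pics/top2.png',p[:,:,::-1]); meas(p,"z2",(346,308))
E
```

```text
t 6.73 p [ 0.6225 -0.0776  0.1146] yaw_y -101.62 tilt [ 5.0e-04 -1.4e-03 -1.0e+00] F [-2.2 -0.8  7.4] w 0.0174 gf 39.5 q [ 0.12  0.48 -0.09  1.72  0.05  0.94 -1.76]
0.08663181247439071 -11.957850707190689
```

View pics/z2.png

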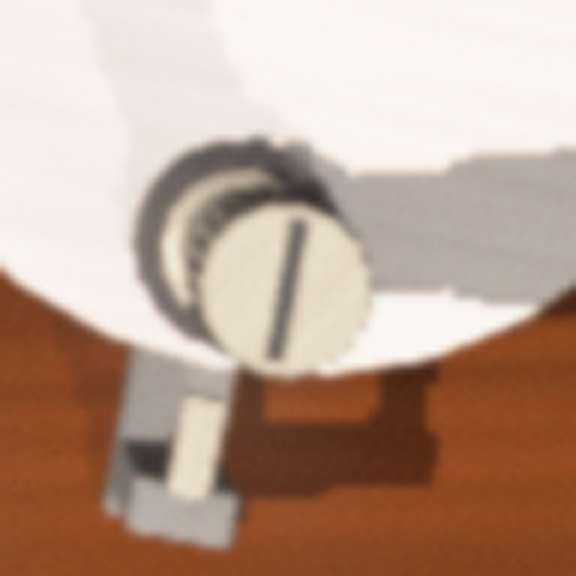

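The head centre is now at about (345.7,308.2) and the tongue tip at (332.1,326.2). That is very near the predicted (345.2,308.8).

```bash
python3 - <<'E'
from h import *
p=cv2.imread("pics/top2.png")
# head: circle fit by bright-cream mask contour vs. socket
F=onz("top",[(345.7,308.2)],.164)[0][:2]; T=onz("top",[(332.1,326.0),(331.6,325.8),(329.6,342.5)],.066)[:,:2]
print(F,np.hypot(*(F-CX)),an(F-CX),[an(t-CX) for t in T],an(T[2]-T[0]))
# socket ring on the disc (z=.066..): dark ring pixels
g=cv2.cvtColor(p,cv2.COLOR_BGR2GRAY)
hub=(g<110).astype(np.uint8); hub[:,:325]=0; hub[:215]=0; hub[270:]=0; hub[:,375:]=0
v,u=np.nonzero(hub); print("hub px",u.mean(),v.mean(),len(u), onz("top",[(u.mean(),v.mean())],.07)[0])
E
```

```text
[ 0.45536108 -0.04234056] 0.08414896589705041 168.09473309349556 [np.float64(167.81388002050062), np.float64(167.45614842369773), np.float64(168.145441572938)] 169.84599378512593
hub px 348.6867283950617 241.7993827160494 648 [ 0.53895499 -0.06068444  0.07      ]
```

Emit:
{"op": "send_rows", "data": {"targets": [[[0, 0, 0, 0, 0, 0], [0, 0, 0, 0, 0, 0], [0, 0, 0, 0, 0, 0], [0, 0, 0, 0, 0, 0], [0, 0, 0, 0, 0, 0], [0, 0, 0, 0, 0, 0]]], "grip": -0.5}}

```text
time_s: 7.28
eef_pos: [0.6222, -0.0766, 0.113]
tcp_rot: [0.0, 0.995, -0.101, -0.0]
force: [-0.1, 0.5, 0.3]
width: 0.0644
grasp_force: 0.0
```

Emit:
{"op": "send_rows", "data": {"targets": [[[0, 0, -0.01, 0, 0, 0], [0, 0, -0.02, 0, 0, 0], [0, 0, -0.02, 0, 0, 0], [0, 0, -0.02, 0, 0, 0], [0, 0, -0.02, 0, 0, 0], [0, 0, -0.01, 0, 0, 0], [0, 0, 0, 0, 0, 0]]]}}

```text
time_s: 7.87
eef_pos: [0.6242, -0.0768, 0.2168]
tcp_rot: [-0.0, 0.995, -0.101, 0.003]
force: [0.6, -0.1, -0.5]
width: 0.064
grasp_force: 0.0
```

Emit:
{"op": "send_rows", "data": {"targets": [[[-0.01, 0, 0, 0, 0, 0], [-0.02, 0, 0, 0, 0, 0], [-0.02, 0, 0, 0, 0, 0], [-0.02, 0, 0, 0, 0, 0], [-0.02, 0, 0, 0, 0, 0], [-0.02, 0, 0, 0, 0, 0], [-0.02, 0, 0, 0, 0, 0], [-0.02, 0, 0, 0, 0, 0], [-0.015, 0, 0, 0, 0, 0], [-0.005, 0, 0, 0, 0, 0], [0, 0, 0, 0, 0, 0], [0, 0, 0, 0, 0, 0]]]}}

```text
time_s: 8.87
eef_pos: [0.4557, -0.0426, 0.2128]
tcp_rot: [0.0, 0.995, -0.101, -0.0]
force: [-0.5, -0.7, 0.6]
width: 0.064
grasp_force: 0.0
```

```bash
python3 - <<'E'
from h import *
report([.4550,-.0420,.145])
for n in ("top","side"):
    p,d=vision.read_camera(n); cv2.imwrite(f'pics/{n}3.png',p[:,:,::-1])
print(pix("side",np.array([.455,-.042,.164])), pix("side",np.array([.4546,-.0417,.164])))
a=cv2.imread("pics/top3.png")[120:380,230:500]; b=cv2.imread("pics/side3.png")[180:380,200:420]
cv2.imwrite("pics/both3.png",np.hstack([cv2.resize(a,(400,385)),cv2.resize(b,(400,385))]))
E
```

```text
t 8.87 p [ 0.4557 -0.0426  0.2128] yaw_y -101.6 tilt [-4.e-04 -2.e-04 -1.e+00] F [-0.5 -0.7  0.6] w 0.064 gf 0.0 q [ 0.11  0.09 -0.12  2.01  0.01  1.04 -1.79]
tool-frame delta [-0.0008 -0.0004  0.0678]
[278.32016681 245.50197526] [277.97409852 245.54007689]
```

View pics/both3.png

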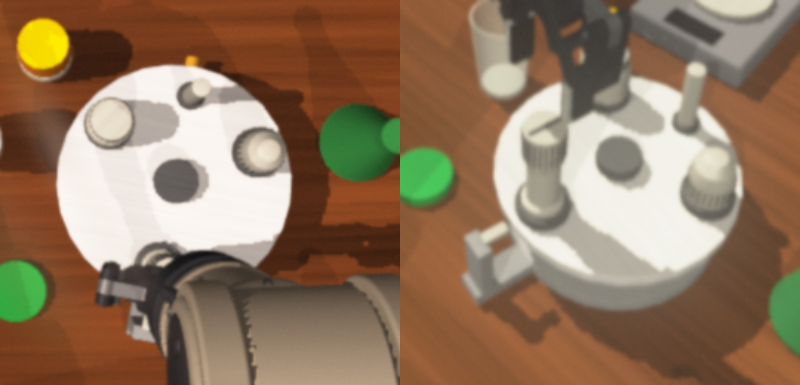

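The post top is at about (365.7,180.8) in the top picture, clear of the arm. The filter head in the side view is at about (279.8,246), against a predicted (278.3,245.5). I check the turret angle from the post.

```bash
python3 - <<'E'
from h import *
p=cv2.imread("pics/top3.png"); c=p[165:200,345:385]
H=onz("top",[(365.7,180.8)],.136)[0][:2]; print(H,np.hypot(*(H-CX)),an(H-CX))
g=cv2.cvtColor(c,cv2.COLOR_BGR2GRAY); print(g[8:26:1,10:32])
E
```

```text
[ 0.61842608 -0.07689596] 0.08253726925493529 -12.025190348777606
[[234 234 232 232 232 232 228 223 224 221 215 213 219 226 232 236 242 245
  246 246 245 245]
 [228 220 211 208 212 216 216 214 216 218 216 214 215 217 219 226 238 245
  246 247 247 247]
 [192 173 156 152 170 194 214 218 220 219 219 217 217 217 216 219 231 241
  246 247 247 247]
 [130 113 109 119 151 193 217 222 221 220 220 220 220 220 218 218 224 233
  242 246 247 247]
 [ 94  98 110 132 165 205 221 224 223 223 223 222 222 221 219 217 214 222
  237 243 244 244]
 [ 97 112 132 148 176 212 225 225 224 225 224 225 223 222 218 216 209 205
  214 225 227 226]
 [114 132 144 154 179 213 227 227 227 227 227 227 225 222 220 217 209 190
  183 186 187 189]
 [132 142 148 156 176 212 227 228 229 228 228 226 225 223 220 218 203 178
  169 172 171 172]
 [143 148 151 152 167 202 224 229 230 229 228 226 226 223 221 214 193 171
  168 169 170 169]
 [145 149 150 151 157 180 211 225 230 230 228 227 226 224 219 205 181 167
  167 169 169 168]
 [148 148 150 150 151 159 182 211 224 226 226 225 224 218 205 187 173 167
  167 170 169 165]
 [147 147 147 148 149 149 158 178 192 204 209 207 201 193 181 173 168 170
  170 169 169 164]
 [145 146 147 145 145 145 140 145 150 160 166 159 154 156 170 172 171 171
  172 171 170 167]
 [144 143 142 141 138 134 132 129 123 120 115 103 104 134 162 173 172 173
  174 173 173 171]
 [136 137 138 134 132 126 122 116 107  97  84  74  91 136 163 174 173 174
  172 172 174 174]
 [127 131 130 126 123 118 110 103  90  78  65  71 111 148 167 172 171 172
  171 171 172 174]
 [111 117 118 115 111 103  93  86  75  68  69  90 132 160 169 176 182 187
  188 189 188 190]
 [100 103 103 102  96  90  82  79  81  81  93 120 152 172 184 196 218 228
  228 228 229 228]]
```

The turret angle from the post is 168.0°, against 167.8° for the pointer. It held through the release, so I descend on the filter head and grip it.

Emit:
{"op": "send_rows", "data": {"targets": [[[-0.001, 0, 0.01, 0, 0, 0], [0, 0, 0.015, 0, 0, 0], [0, 0, 0.015, 0, 0, 0], [0, 0, 0.015, 0, 0, 0], [0, 0, 0.01, 0, 0, 0], [0, 0, 0.003, 0, 0, 0], [0, 0, 0, 0, 0, 0]]]}}

```text
time_s: 9.55
eef_pos: [0.4544, -0.0423, 0.1442]
tcp_rot: [0.0, 0.995, -0.101, -0.001]
force: [-0.4, 0.2, -0.4]
width: 0.0641
grasp_force: 0.0
```

Emit:
{"op": "send_rows", "data": {"targets": [[[0, 0, 0, 0, 0, 0], [0, 0, 0, 0, 0, 0], [0, 0, 0, 0, 0, 0], [0, 0, 0, 0, 0, 0], [0, 0, 0, 0, 0, 0], [0, 0, 0, 0, 0, 0], [0, 0, 0, 0, 0, 0], [0, 0, 0, 0, 0, 0]]], "grip": 1, "grip_force": 40}}

```text
time_s: 10.22
eef_pos: [0.4557, -0.0422, 0.1462]
tcp_rot: [-0.0, 0.995, -0.101, 0.001]
force: [0.0, -0.0, 5.6]
width: 0.0351
grasp_force: 40.0
```

```bash
python3 - <<'E'
from h import *
report([.4550,-.0420,.145])
E
```

```text
t 10.22 p [ 0.4557 -0.0422  0.1462] yaw_y -101.6 tilt [ 0.002 -0.    -1.   ] F [ 0.  -0.   5.6] w 0.0351 gf 40.0 q [ 0.11  0.17 -0.12  2.09  0.03  0.88 -1.8 ]
tool-frame delta [-0.0008 -0.      0.0012]
```

Emit:
{"op": "send_rows", "data": {"targets": [[[0, 0, -0.0002, 0, 0, -3], [0, 0, -0.0003, 0, 0, -5], [0, 0, -0.0003, 0, 0, -5], [0, 0, -0.0003, 0, 0, -5], [0, 0, -0.0003, 0, 0, -5], [0, 0, -0.0003, 0, 0, -5], [0, 0, -0.0002, 0, 0, -5], [0, 0, -0.0003, 0, 0, -5], [0, 0, -0.0003, 0, 0, -5], [0, 0, -0.0002, 0, 0, -2], [0, 0, 0, 0, 0, 0]]]}}

```text
time_s: 11.13
eef_pos: [0.4557, -0.0424, 0.1486]
tcp_rot: [0.0, 0.958, 0.287, 0.001]
force: [1.0, 0.4, 4.2]
width: 0.0347
grasp_force: 40.0
```

```bash
python3 - <<'E'
from h import *
report([.4550,-.0420,.145])
p,d=vision.read_camera("side"); cv2.imwrite("pics/side4.png",cv2.resize(p[180:340,200:420,::-1],None,fx=3.4,fy=3.4,interpolation=cv2.INTER_CUBIC))
E
```

```text
t 11.13 p [ 0.4557 -0.0424  0.1486] yaw_y -56.59 tilt [ 2.1e-03 -1.0e-04 -1.0e+00] F [1.  0.4 4.2] w 0.0347 gf 40.0 q [ 0.19  0.17 -0.21  2.08  0.04  0.89 -1.03]
tool-frame delta [-0.0004 -0.0007  0.0036]
```

View pics/side4.png

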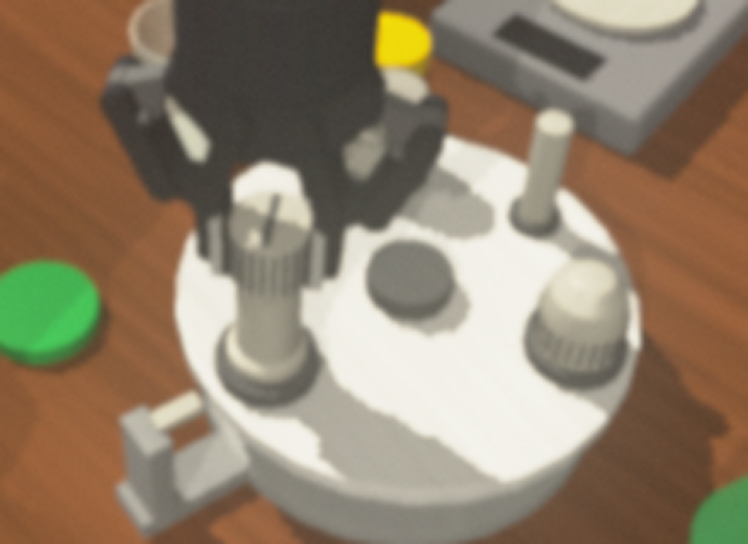

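The head is gripped, its line at (272,220) has turned with the gripper, and the disc has not moved. I turn it the second 45°.

Emit:
{"op": "send_rows", "data": {"targets": [[[0, 0, -0.0002, 0, 0, -3], [0, 0, -0.0003, 0, 0, -5], [0, 0, -0.0003, 0, 0, -5], [0, 0, -0.0003, 0, 0, -5], [0, 0, -0.0003, 0, 0, -5], [0, 0, -0.0003, 0, 0, -5], [0, 0, -0.0002, 0, 0, -5], [0, 0, -0.0003, 0, 0, -5], [0, 0, -0.0002, 0, 0, -5], [0, 0, -0.0001, 0, 0, -2], [0, 0, 0, 0, 0, 0]]]}}

```text
time_s: 12.1
eef_pos: [0.4559, -0.0425, 0.1509]
tcp_rot: [0.001, 0.775, 0.632, 0.001]
force: [2.3, 0.4, 3.9]
width: 0.035
grasp_force: 39.9
```

Emit:
{"op": "send_rows", "data": {"targets": [[[0, 0, 0, 0, 0, 0], [0, 0, 0, 0, 0, 0], [0, 0, 0, 0, 0, 0], [0, 0, 0, 0, 0, 0], [0, 0, 0, 0, 0, 0], [0, 0, 0, 0, 0, 0]]], "grip": -0.5}}

```text
time_s: 12.6
eef_pos: [0.4546, -0.0423, 0.1503]
tcp_rot: [-0.0, 0.775, 0.632, -0.0]
force: [0.9, -0.5, 0.1]
width: 0.0642
grasp_force: 0.0
```

Emit:
{"op": "send_rows", "data": {"targets": [[[0, 0, -0.005, 0, 0, 0], [0, 0, -0.015, 0, 0, 0], [0, 0, -0.02, 0, 0, 0], [0, 0, -0.02, 0, 0, 0], [0, 0, -0.02, 0, 0, 0], [0, 0, -0.02, 0, 0, 0], [0, 0, -0.005, 0, 0, 0], [0, 0, 0, 0, 0, 0]]]}}

```text
time_s: 13.27
eef_pos: [0.456, -0.0423, 0.2572]
tcp_rot: [0.001, 0.775, 0.632, 0.001]
force: [-0.7, 0.5, -0.2]
width: 0.0641
grasp_force: 0.0
```

```bash
python3 - <<'E'
from h import *
report()
E
```

```text
t 13.27 p [ 0.456  -0.0423  0.2572] yaw_y -11.62 tilt [ 3.9e-03 -5.0e-04 -1.0e+00] F [-0.7  0.5 -0.2] w 0.0641 gf 0.0 q [ 0.28  0.05 -0.29  1.95  0.02  1.14 -0.22]
```

Emit:
{"op": "send_rows", "data": {"targets": [[[-0.01, 0, 0, 0, 0, 0], [-0.025, 0, 0, 0, 0, 0], [-0.025, 0, 0, 0, 0, 0], [-0.025, 0, 0, 0, 0, 0], [-0.025, 0, 0, 0, 0, 0], [-0.025, 0, 0, 0, 0, 0], [-0.025, 0, 0, 0, 0, 0], [-0.025, 0, 0, 0, 0, 0], [-0.025, 0, 0, 0, 0, 0], [-0.025, 0, 0, 0, 0, 0], [-0.015, 0, 0, 0, 0, 0], [0, 0, 0, 0, 0, 0]]]}}

```text
time_s: 14.27
eef_pos: [0.4015, -0.2912, 0.2536]
tcp_rot: [-0.001, 0.777, 0.629, -0.002]
force: [-0.3, -1.4, -0.1]
width: 0.0641
grasp_force: 0.0
```

```bash
python3 - <<'E'
from h import *
report()
p,d=vision.read_camera("top"); cv2.imwrite("pics/top5f.png",p[:,:,::-1]); cv2.imwrite("pics/top5.png",cv2.resize(p[160:360,260:440,::-1],None,fx=3,fy=3,interpolation=cv2.INTER_CUBIC))
E
```

```text
t 14.27 p [ 0.4015 -0.2912  0.2536] yaw_y -12.0 tilt [-3.8e-03 -3.0e-04 -1.0e+00] F [-0.3 -1.4 -0.1] w 0.0641 gf 0.0 q [ 0.58  0.12 -0.04  1.88  0.01  1.15  0.32]
```

View pics/top5.png

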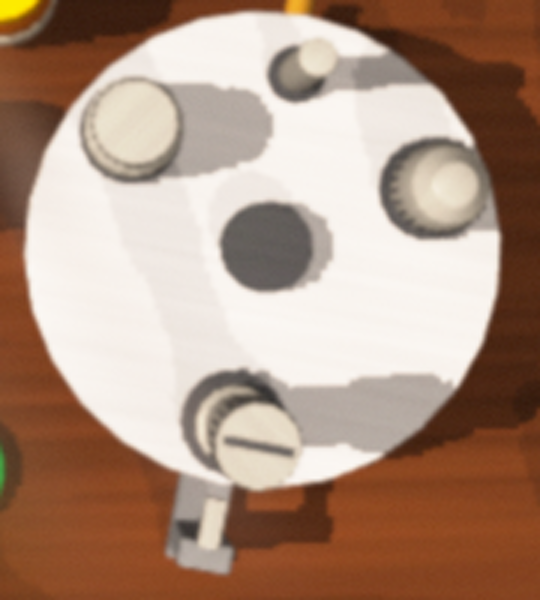

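```bash
python3 - <<'E'
from h import *
F=onz("top",[(345.8,308.2)],.1687)[0][:2]; H=onz("top",[(365.8,179.3)],.136)[0][:2]
T=onz("top",[(260+214/3,160+498/3),],.066)[0][:2]
print(an(F-CX),np.hypot(*(F-CX)),an(H-CX),np.hypot(*(H-CX)),an(F-H),an(T-CX),np.hypot(*(T-CX)))
l0=onz("top",[(298+298/6,260+222/6),(298+276/6,260+357/6)],.164); l1=onz("top",[(260+225/3,160+440/3),(260+293/3,160+452/3)],.1687)
print(an(l0[1]-l0[0]),an(l1[1]-l1[0])%360)
E
```

```text
167.7182496187805 0.08371296525017623 -11.873068057351304 0.08452740547484242 167.9235799866151 167.30513475561162 0.12146944758643152
169.11378349521362 258.762349044391
```

The filter stands within about 0.5° of the pointer line and has been unscrewed about 89.6°. The gripper is clear of everything.

```bash
python3 -c "
from rig import manip
print(manip.job_done())"
```

```text
the job is handed in; nothing more can be done
None
```

The job is handed in: the tall filter stands within about 0.5° of the pointer line, unscrewed about 90° anticlockwise and still in its socket, with the arm clear, at about 14 s of the 43 s allowed.

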